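# Index the mirror table by one hole

## Robot

A 6-joint arm with a two-finger parallel gripper is mounted at the origin on a cart in front of the work surface, level with it; the furniture and walls round the work are solid. World frame = base frame: x ahead of the robot, y to its left, z up, the work surface at z = 0. Lengths are in m, angles in rad, forces in N, time in s.
With the tool pointing down it reaches from about 0.35 to 0.775 m from the base axis. Payload 7.3 kg.
Tool frame: the origin (TCP) lies between the finger pads; the fingertips stand 8 mm ahead of it and the grasp point (between the pads) lies 11 mm behind it (robot.nose_length is the distance from the TCP to the fingertips, in m); z points along the fingers, y is the line along which they close (so a half turn about z gives the same grasp; the last joint's range is limited). The gripper opens to 92 mm and grips with 3 to 60 N. Pads are 19 mm wide; open, the fingers measure 130 mm over their backs; the gripper's body (75 mm by 190 mm) begins 47 mm behind the grasp point.
Start: joints at [1.168, 0.342, 1.524, -0, 1.275, -0.146], TCP at [0.133, 0.508, 0.212] pointing down, gripper open.
Joint ranges: [-2.53, 2.53], [-0.77, 2.02], [0.04, 2.7], [-1, 4.14], [0.28, 2.66], [-3.11, 3.11]. Speed limits (rad/s): [2.57, 2.57, 3.14, 3.14, 3.14, 3.14].

## Interface

Orientations are given as [roll, pitch, yaw] about the fixed x, y, z axes, in that order (R = Rz(yaw) Ry(pitch) Rx(roll)).
In Python, from cell import robot gives the robot as it stands. The module is installed in compiled form; this text tells all that it offers.
- The arm moves only by the shell command python3 -m jog 'ROWS' [FORCE]. ROWS is JSON, a list that holds one entry, the list of rows, each a list of 5 numbers: the gripper's target within -1 to 1 (fully open at 1, half-way at 0, shut at -1), then the shift along the tool's x, y, z in m, then the turn about the tool's z in rad. A call has 1 to 5 rows; each row is the pose to reach, as a shift and turn from the pose commanded when the call began, along the tool's axes at that moment; what a row does not reach only later rows make up. A row lasts 1/12 s, in which the tool goes at most 41.7 mm and 7.16 degrees, less where a joint would pass 70% of its speed; a pose out of reach is approached as far as the arm can. A call with a gripper value outside its range is refused whole. The fingers move at their own pace and stop on an object; FORCE is the grip in N (left out, the last holds). Time passes only in rows, so rows that repeat a pose let the fingers close. It gives the time, the measured TCP pose, the force, the opening and the grip force at its end, in the units of the state.
- robot.observe(): the state, without advancing time (a new reading comes with each control period).
- robot.read_camera(name): name is "scene" or "top" or "wrist"; returns the picture (480x640x3 uint8, red, green, blue); there is no depth.
- robot.camera_model(name): a dict with "camera_matrix" (3x3 intrinsics, pixels), "position" and "attitude" of the camera in the world; the wrist camera has in their place "mount" (4x4, takes a point from camera to tool coordinates, whose origin is the TCP and whose axes are the flange's). Camera axes: x right, y down, z forward; pixel columns grow to the right and rows downward; lengths in m; the calibration is good to about 2 mm. A picture is of the moment at which its call begins: read the wrist's pose just before it. camera_model takes no time and is no camera call.
- robot.hand_in(): hands the job in; it is judged then, once.
The state is a dict: "time": time; "qpos": joint angles; "qvel": joint speeds; "joint_efforts": joint torques, N m; "tool_pos": TCP position; "tool_rot": TCP orientation; "contact_force": force on the tool from outside, world axes, zero at the start; "torque": the same for the moment, N m; "opening": finger opening in m; "grip_force": force on a finger pad.
Only numpy, scipy, OpenCV 4.12 (cv2) and the standard library are available. Lean on these libraries where they do the work, as an engineer would, in place of code of your own. Each camera call takes 0.05 s, during which the arm holds its last target. There are 200 camera calls.

## Task

The mirror on the small indexing table looks out midway between the green post and the red post. With the fingertips, press the orange spring plunger in, keep it in while you swing the table round by one hole so that the mirror faces the green post, then let the plunger spring back up so that its pin locks in that next hole. Do not grip anything or touch the mirror mount, do not swing the table the other way or past that hole, be gentle with the plunger, and leave the loose things lying about where they are.

Things in the scene. Friction and masses are not known exactly. Their poses are not given: they have to be found in the camera images.
- stage: Fixed base of the indexing table; position and yaw vary. Dark foot (radius 74 mm, 10 mm high), silver index plate (radius 70 mm, top at z 58 mm) with holes every 30 degrees (0.524 rad). Origin: centre of the underside, on the table's vertical turning axis. +x points away from the robot, midway between the two posts; y to the left of that; z up.
- table (a joint): Turn of the table (black disc, radius 44 mm, with mirror and plunger) about the stage's z, rad, + anticlockwise from above. About 0 at the start; next holes at +0.524 and -0.524. At angle a the mirror looks along direction a from the stage's +x; the plunger is on the opposite side. Turns with about 0.5 N at the plunger while that is in, stays where left; else locked by the pin, 0.03 rad play.
- plunger (a joint): Depth the spring plunger is pressed, m: 0 up (pin in a hole), 0.012 fully in. From about 0.008 the pin is clear of the plate and the table turns. Spring: about 2 N to start, 8 N at full depth. Let up between holes, the pin rubs under the plate at about 0.007 and pops up when it comes under a hole; its round tip centres itself from about 3 degrees off.
- cap_floor (a point): Centre of the dished floor of the plunger's orange cap, 100 mm from the table's axis; pressed straight down. Moves with plunger and table (z 94 mm up, 82 mm fully in). The dish is 46 mm wide inside, 54 mm outside, rim 9 mm above the floor: closed fingertips fit in, press the floor and can push sideways against the rim. Its stem goes down beside the plate to a foot with a brass pin.
- mirror: Black mirror mount, 48 x 46 x 46 mm, fixed on the middle of the table, standing on its top, 72 to 118 mm above the desk, knobs towards the plunger and mirror away from it. Not to be touched. Origin: centre of its underside.
- post_green: Fixed alignment post with a green head, 110 mm high, head radius 12 mm, foot radius 16 mm, 120 mm from the table's axis, 30 degrees to the left or to the right of the stage's +x axis (it changes places with the red one). Origin: centre of its underside.
- post_red: The same post with a red head, on the other side. Origin: centre of its underside.
- objective_mid (a point): Bystander: loose silver microscope objective with a blue ring, standing upright, 28 mm across, 44 mm high. Point: its centre.
- dust_cap_mid (a point): Bystander: loose black lens dust cap, 42 mm across, 8 mm high. Point: its centre.
- clip_mid (a point): Bystander: loose blue clip, 18 x 44 x 12 mm. Point: its centre.
- pen_mid (a point): Bystander: loose marker pen, 11 x 135 x 11 mm, lying. Point: its centre.

How it is judged:
By the outcome, as a careful person would: the job done as asked, in the order asked, and still so for the second after the job is handed in, with the robot touching nothing.
It also fails if it takes over 32 s, if anything falls off the work surface, if the arm or the gripper's body presses on something with over 40 N, if the wrist force passes 120 N, or if a joint passes its speed limit or range.

## Working session

There is one attempt and no reset: what is moved stays moved. The work goes in short steps, Python scripts to look and compute and a shell command to move; the robot and the scene stay as the last step left them, time stands still between calls to the robot, and variables do not carry over. Pictures are saved under pics/ and viewed, at most 10 in all, crops included, and the job is handed in when it is done.

```bash
mkdir -p pics; ls
python3 - <<'E'
from cell import robot
import cv2
for n in ["top","scene"]:
    im=robot.read_camera(n); cv2.imwrite(f"pics/{n}0.png",im[:,:,::-1])
    print(n,robot.camera_model(n))
o=robot.observe()
for k in o: print(k,o[k])
print(robot.nose_length, robot.camera_model("wrist"))
E
```

```text
pics
top {'camera_matrix': array([[436.89487033,   0.        , 321.34050751],
       [  0.        , 436.89487033, 237.68128009],
       [  0.        ,   0.        ,   1.        ]]), 'position': array([0.40050862, 0.07996858, 1.03015463]), 'attitude': array([-2.98104041,  0.0084401 , -1.57283598])}
scene {'camera_matrix': array([[439.26421716,   0.        , 315.73556772],
       [  0.        , 439.26421716, 237.57984023],
       [  0.        ,   0.        ,   1.        ]]), 'position': array([ 0.17855322, -0.31311716,  0.72761457]), 'attitude': array([-2.43321136, -0.01578823, -0.75484697])}
time 0.1
qpos [ 1.16795340e+00  3.42709469e-01  1.52490877e+00 -2.37401659e-05
  1.27539792e+00 -1.45982468e-01]
qvel [-0.00159194 -0.00183202 -0.00229495 -0.00167364  0.0001834  -0.00010597]
joint_efforts [ 3.03854620e-03 -4.31999052e+01 -2.44696641e+01  7.20078265e-02
  5.25800907e-02 -3.03354909e-05]
tool_pos [0.13320076 0.50743012 0.21138963]
tool_rot [-3.14018099e+00 -1.84608003e-04  2.88473900e+00]
contact_force [ 0.07816648  0.09918767 -0.36740875]
torque [-0.03240872  0.00414483  0.01979909]
grip_force 0.0
opening 0.09200180445813293
0.008 {'camera_matrix': array([[367.87180832,   0.        , 320.09283625],
       [  0.        , 367.87180832, 243.41458117],
       [  0.        ,   0.        ,   1.        ]]), 'mount': array([[-4.07256246e-04, -9.52112406e-01, -3.05747935e-01,
         8.32296922e-02],
       [ 9.99999916e-01, -4.03978269e-04, -7.39939255e-05,
         9.56912607e-04],
       [-5.30649871e-05, -3.05747939e-01,  9.52112491e-01,
        -1.72263701e-01],
       [ 0.00000000e+00,  0.00000000e+00,  0.00000000e+00,
         1.00000000e+00]])}
```

View pics/top0.png

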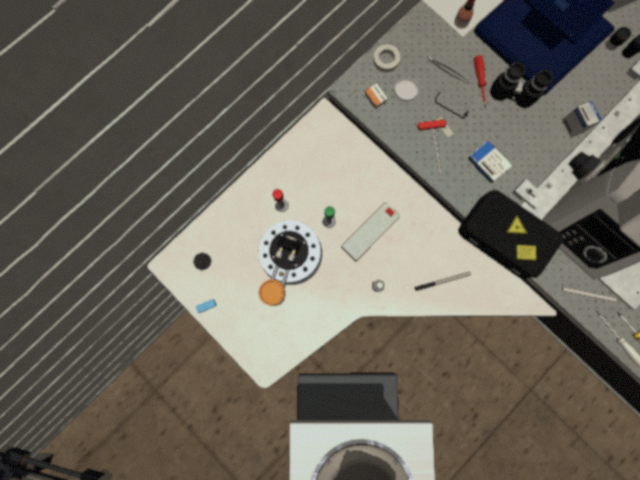

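View pics/scene0.png

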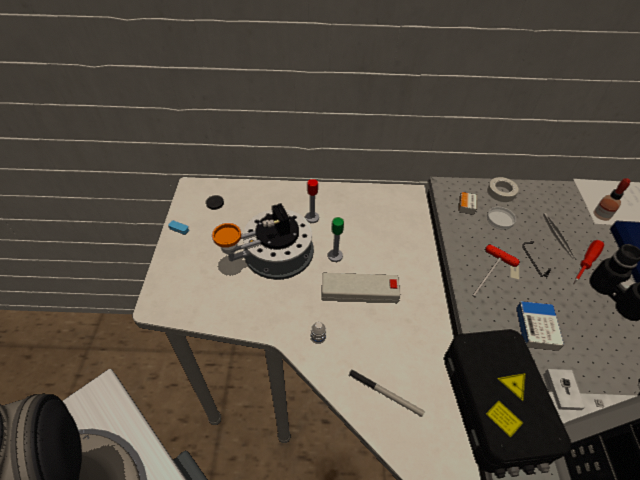

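The top view shows the plate at about (290,252), the orange cap at (271,292), the red head at (278,194) and the green head at (329,211). The dust cap (202,261) and blue clip (206,306) lie to the left, and the objective (378,285) and pen are to the right. Green is on the right (-y), so the table turns clockwise and the plunger swings left in the image.

```bash
cat > h.py <<'E'
import numpy as np, cv2
from scipy.spatial.transform import Rotation as Ro
from cell import robot
def ray(n,uv,obs=None):
    m=robot.camera_model(n); d=np.linalg.inv(m["camera_matrix"])@[uv[0],uv[1],1]
    if n=="wrist":
        T=m["mount"]; R=Ro.from_euler("xyz",obs["tool_rot"]).as_matrix()
        return R@T[:3,3]+obs["tool_pos"], R@T[:3,:3]@d
    return np.array(m["position"]), Ro.from_euler("xyz",m["attitude"]).as_matrix()@d
def plane(n,uv,z,obs=None):
    p,d=ray(n,uv,obs); return p+d*(z-p[2])/d[2]
def tri(rays):
    A=0;b=0
    for p,d in rays:
        d=d/np.linalg.norm(d); M=np.eye(3)-np.outer(d,d); A=A+M; b=b+M@p
    return np.linalg.solve(A,b)
def blob(im,col,box):
    h=cv2.cvtColor(im,cv2.COLOR_RGB2HSV); x0,y0,x1,y1=box
    lo,hi={"o":((8,150,90),(20,255,255)),"r":((0,150,60),(6,255,255)),"g":((50,120,30),(85,255,255)),"b":((90,80,100),(115,255,255))}[col]
    m=cv2.inRange(h,lo,hi); k=np.zeros_like(m); k[y0:y1,x0:x1]=m[y0:y1,x0:x1]
    n,l,s,c=cv2.connectedComponentsWithStats(k); i=1+np.argmax(s[1:,4]); return c[i],s[i]
E
python3 - <<'E'
from h import *
ims={n:cv2.imread(f"pics/{n}0.png")[:,:,::-1].copy() for n in("top","scene")}
B={"o":((245,270,300,315),(200,215,250,255)),"r":((260,180,295,210),(300,170,325,205)),"g":((315,200,345,225),(325,210,350,240))}
P={}
for c in B:
    (a,sa),(b,sb)=blob(ims["top"],c,B[c][0]),blob(ims["scene"],c,B[c][1])
    P[c]=tri([ray("top",a),ray("scene",b)]); print(c,a,sa,b,sb,P[c], plane("top",a,.1),plane("scene",b,.1))
# stage from posts
m=(P["r"]+P["g"])[:2]/2; v=(P["r"]-P["g"])[:2]; print("sep",np.linalg.norm(v))
v/=np.linalg.norm(v); ax=np.array([v[1],-v[0]]); c=m-ax*.1039
d=c-P["o"][:2]; print("stage",c,"yaw",np.arctan2(ax[1],ax[0]),"cap->c",np.linalg.norm(d),np.arctan2(d[1],d[0]))
for n,uv in [("clip",(206,306)),("dust",(202,261)),("obj",(378,286))]: print(n,plane("top",uv,.01))
print("plate",plane("top",(290,252),.058))
E
```

```text
o [271.5033557  292.03579418] [260 280  24  25 447] [226.19247788 234.25221239] [212 223  29  22 452] [0.43545322 0.19316029 0.09866749] [0.43499762 0.19322103 0.1       ] [0.43530984 0.19185705 0.1       ]
r [277.41666667 194.75      ] [273 190   9  11  72] [312.66086957 185.26956522] [308 179  10  16 115] [0.64841714 0.18313834 0.09834849] [0.64689457 0.18367272 0.1       ] [0.64835862 0.18124843 0.1       ]
g [329.09090909 212.30909091] [326 208   7  10  55] [337.62585034 225.3877551 ] [333 218  11  17 147] [0.60929707 0.06975124 0.09444916] [0.60706117 0.07052505 0.1       ] [0.60661526 0.06581696 0.1       ]
sep 0.11994587701225824
stage [0.53063848 0.16033153] yaw -0.3322255404592807 cap->c 0.10068744374306182 -0.33211818055243886
clip [0.40662725 0.35526492 0.01      ]
dust [0.51116838 0.36889629 0.01      ]
obj [ 0.4516672  -0.04305774  0.01      ]
plate [0.5256617  0.15823943 0.058     ]
```

```bash
python3 -m jog '[[[-1,-0.03,-0.02,0,0],[-1,-0.06,-0.04,0,0],[-1,-0.09,-0.06,0,0],[-1,-0.12,-0.08,0,0],[-1,-0.15,-0.1,0,0]]]' 5; python3 -m jog '[[[-1,-0.03,-0.02,0,0],[-1,-0.06,-0.04,0,0],[-1,-0.09,-0.06,0,0],[-1,-0.12,-0.08,0,0],[-1,-0.15,-0.1,0,0]]]'; python3 -m jog '[[[-1,-0.02,-0.01,0,0],[-1,-0.03,-0.01,0,0],[-1,-0.03,-0.01,0,0],[-1,-0.03,-0.01,0,0]]]'
python3 - <<'E'
from h import *
o=robot.observe(); im=robot.read_camera("wrist"); cv2.imwrite("pics/w1.png",im[:,:,::-1])
print(o["tool_pos"],o["tool_rot"],o["opening"],o["contact_force"])
c,s=blob(im,"o",(0,0,640,480)); print(c,s,plane("wrist",c,.098,o))
E
```

```text
time: 0.52
tool_pos: [0.2535, 0.3715, 0.2117]
tool_rot: [-3.141, -0.0, 2.885]
contact_force: [0.5, 1.3, 0.1]
opening: 0.0634
grip_force: 0.0
time: 0.93
tool_pos: [0.3734, 0.2366, 0.2119]
tool_rot: [-3.142, -0.0, 2.885]
contact_force: [-0.2, 0.6, -0.1]
opening: 0.0299
grip_force: 0.0
time: 1.27
tool_pos: [0.3988, 0.2212, 0.2116]
tool_rot: [-3.141, -0.001, 2.884]
contact_force: [-0.3, -0.4, -0.4]
opening: 0.0033
grip_force: 0.0
[0.39876029 0.2212281  0.21163226] [-3.14144386e+00 -1.23197544e-03  2.88415182e+00] 0.0032797692450964307 [-0.2652285  -0.37416345 -0.38839966]
[296.43966324 276.53975678] [ 266  254   65   51 2138] [0.43034516 0.19329258 0.098     ]
```

View pics/w1.png

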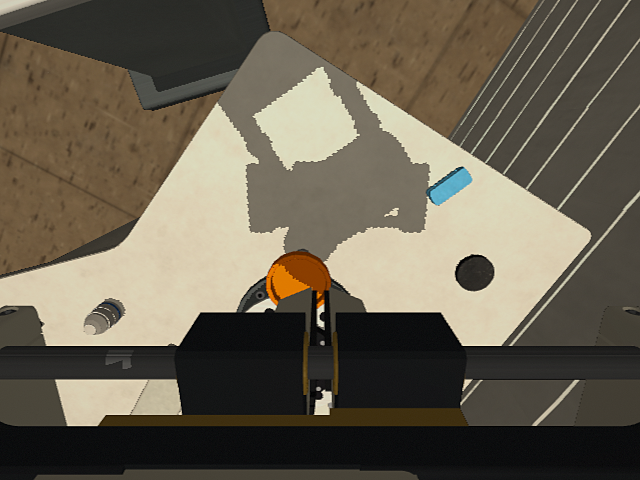

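The wrist view shows the cap ellipse centred at about (298,283), partly hidden by the finger. That gives about (0.4355, 0.192) and agrees with the triangulation. I'll move above it and lower partway.

```bash
python3 -m jog '[[[-1,-0.021,-0.009,0.02,0],[-1,-0.0425,-0.018,0.04,0],[-1,-0.0425,-0.018,0.06,0],[-1,-0.0425,-0.018,0.078,0],[-1,-0.0425,-0.018,0.078,0]]]';python3 -m jog '[[[-1,0,0,0,0],[-1,0,0,0,0]]]'
python3 - <<'E'
from h import *
a=robot.read_camera("top");b=robot.read_camera("scene")
f=lambda im,x,y:cv2.resize(im[y-45:y+45,x-60:x+60],None,fx=6.6,fy=6.6)[:,:,::-1]
cv2.imwrite("pics/s2.png",f(b,230,225)); cv2.imwrite("pics/w2.png",robot.read_camera("wrist")[:,:,::-1])
o=robot.observe();print(o["tool_pos"],o["contact_force"])
E
```

```text
time: 1.73
tool_pos: [0.4326, 0.1931, 0.131]
tool_rot: [-3.139, -0.006, 2.886]
contact_force: [-0.8, -0.9, -0.1]
opening: 0.0005
grip_force: 0.0
time: 1.9
tool_pos: [0.4357, 0.1937, 0.1351]
tool_rot: [3.141, 0.001, 2.886]
contact_force: [-0.1, -0.1, -0.2]
opening: 0.0003
grip_force: 0.0
[0.43611957 0.19333333 0.13526366] [ 0.36692783  0.40856442 -0.08631172]
```

View pics/s2.png

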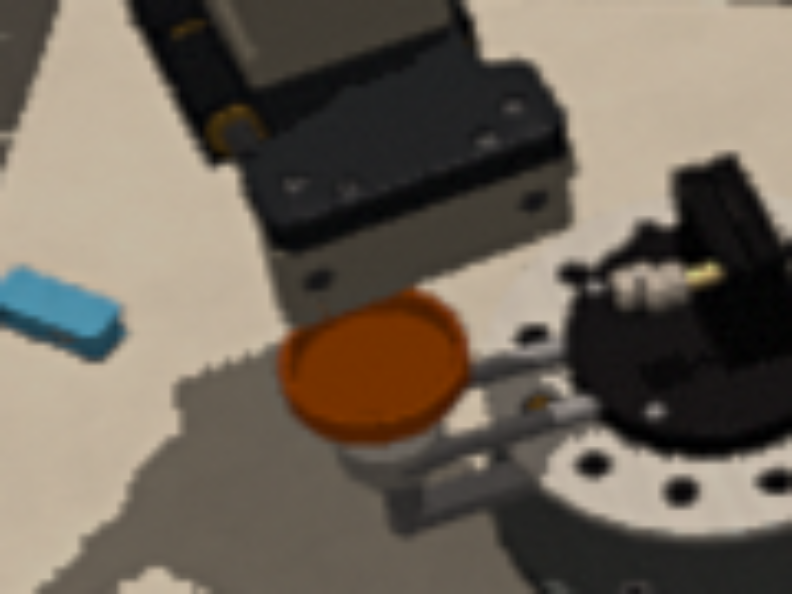

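View pics/w2.png

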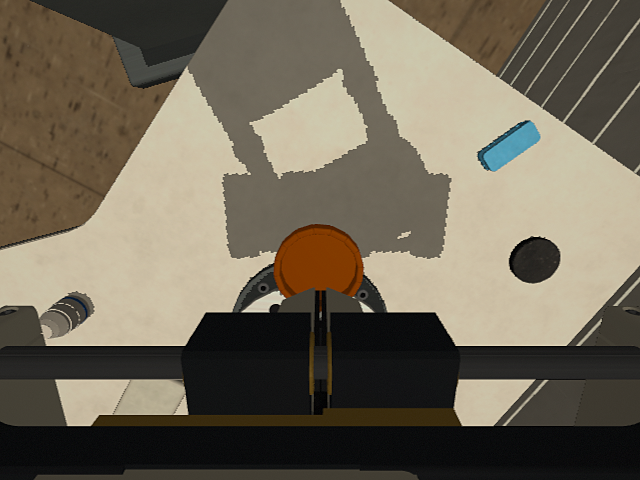

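The wrist view shows the cap centred at column 318 (tool centre 320), with its far rim at row 225. The cap centre is then about 1.6 mm towards tool +x. The scene crop shows the gripper body hiding the tips, with no contact. Next I'll descend into the dish.

```bash
python3 -m jog '[[[-1,0.0015,0,0.01,0],[-1,0.0015,0,0.018,0],[-1,0.0015,0,0.022,0],[-1,0.0015,0,0.025,0],[-1,0.0015,0,0.027,0]]]';python3 -m jog '[[[-1,0,0,0.001,0],[-1,0,0,0.002,0],[-1,0,0,0.003,0],[-1,0,0,0.003,0]]]'
```

```text
time: 2.47
tool_pos: [0.4342, 0.1931, 0.1068]
tool_rot: [-3.142, -0.0, 2.885]
contact_force: [0.8, 0.1, 0.1]
opening: 0.0007
grip_force: 0.0
time: 2.8
tool_pos: [0.4343, 0.1931, 0.104]
tool_rot: [3.141, 0.0, 2.885]
contact_force: [0.1, -0.6, 0.7]
opening: 0.0007
grip_force: 0.0
```

```bash
python3 -m jog '[[[-1,0,0,0.001,0],[-1,0,0,0.002,0],[-1,0,0,0.003,0],[-1,0,0,0.004,0],[-1,0,0,0.005,0]]]';python3 -m jog '[[[-1,0,0,0.001,0],[-1,0,0,0.002,0],[-1,0,0,0.003,0],[-1,0,0,0.004,0],[-1,0,0,0.005,0]]]';python3 -m jog '[[[-1,0,0,0.001,0],[-1,0,0,0.002,0],[-1,0,0,0.002,0],[-1,0,0,0.002,0]]]'
```

```text
time: 3.22
tool_pos: [0.4342, 0.1931, 0.0989]
tool_rot: [3.141, -0.0, 2.885]
contact_force: [0.5, 0.4, -0.2]
opening: 0.0002
grip_force: 0.0
time: 3.63
tool_pos: [0.4342, 0.1931, 0.0939]
tool_rot: [3.142, -0.0, 2.885]
contact_force: [-0.3, -0.5, -0.6]
opening: 0.0004
grip_force: 0.0
time: 3.97
tool_pos: [0.4342, 0.1931, 0.092]
tool_rot: [3.142, -0.0, 2.885]
contact_force: [-0.6, 1.0, 0.4]
opening: 0.0008
grip_force: 0.0
```

No spring force is showing, so I'll look before going further.

Run:
```python
from h import *
w=robot.read_camera("wrist");b=robot.read_camera("scene");o=robot.observe()
f=lambda im,x,y,s:cv2.resize(im[y-s:y+s,x-s:x+s],(400,400),interpolation=cv2.INTER_CUBIC)[:,:,::-1]
cv2.imwrite("pics/c3.png",np.hstack([f(b,235,235,40),f(w,320,260,100)]))
print(o["tool_pos"],o["contact_force"],o["torque"],o["joint_efforts"])
print(blob(b,"o",(200,205,250,260)), blob(w,"o",(0,0,640,480)))
```

```text
[0.4342927  0.19308278 0.09206311] [-0.33387264 -0.44260215  0.39629205] [-0.01905871  0.03616773 -0.01253562] [-2.45072508e-03 -4.04570711e+01 -1.91581160e+01  6.34110314e-03
  8.95844679e-02  4.43429144e-05]
(array([212.5, 236.5]), array([212, 234,   2,   6,   8], dtype=int32)) (array([319.26412884, 280.86032211]), array([ 265,  256,  111,   56, 3415], dtype=int32))
```

View pics/c3.png

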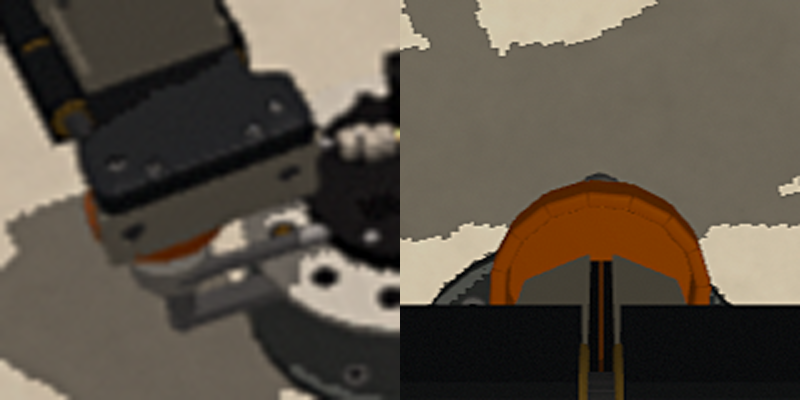

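The tips are inside the dish, and the rim is still at z of about 0.103, so the plunger is up. I'll continue down gently and watch the force.

```bash
for i in 1 2; do python3 -m jog '[[[-1,0,0,0.001,0],[-1,0,0,0.002,0],[-1,0,0,0.002,0]]]' | egrep 'pos|contact';done
```

```text
tool_pos: [0.4341, 0.193, 0.0898]
contact_force: [-0.3, 0.6, 0.4]
tool_pos: [0.4341, 0.193, 0.0878]
contact_force: [-0.6, -0.1, -0.4]
```

Run:
```python
from h import *
w=robot.read_camera("wrist");o=robot.observe()
f=lambda im,x,y,s:cv2.resize(im[y-s:y+s,x-s:x+s],(600,600),interpolation=cv2.INTER_CUBIC)[:,:,::-1]
cv2.imwrite("pics/c4.png",f(w,320,270,75))
c,s=blob(w,"o",(0,0,640,480));print(c,s)
# predicted tip pixel positions
m=robot.camera_model("wrist");T=np.linalg.inv(m["mount"])
for p in [(.0095,0,.008),(.0095,.0,-.011),(.0095,.019,.008),(.0095,.019,-.011),(0,0,.008)]:
    q=T[:3]@[*p,1];print(p,(m["camera_matrix"]@q/q[2])[:2])
for z in (.103,.091):
    q=T[:3]@[.027,0,o["tool_pos"][2]-z,1];print("far rim row if rim z",z,(m["camera_matrix"]@q/q[2])[:2])
    q=T[:3]@[0,.027,o["tool_pos"][2]-z,1];print("side rim",z,(m["camera_matrix"]@q/q[2])[:2])
```

```text
[319.39785624 282.78184111] [ 264  259  113   53 3172]
(0.0095, 0, 0.008) [318.31979125 271.99276031]
(0.0095, 0.0, -0.011) [318.13974162 287.0653955 ]
(0.0095, 0.019, 0.008) [354.31663445 271.97840376]
(0.0095, 0.019, -0.011) [357.8348038  287.04968465]
(0, 0, 0.008) [318.35315634 288.45540066]
far rim row if rim z 0.103 [318.01612428 255.5108693 ]
side rim 0.103 [374.86843206 308.9322469 ]
far rim row if rim z 0.091 [318.14791955 247.16361957]
side rim 0.091 [371.51162238 297.68178344]
```

View pics/c4.png

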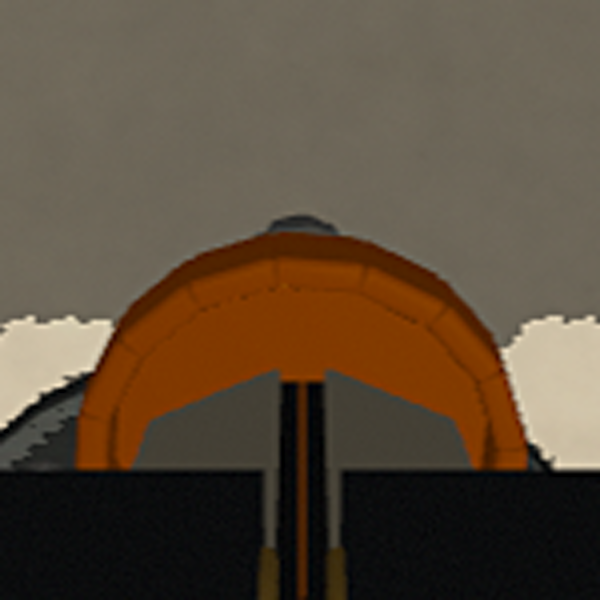

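The cap is still up and the visible fingertip end lies behind the nominal position, with clear floor around it. I'll go on down in small steps.

```bash
for i in 1 2; do python3 -m jog '[[[-1,0,0,0.001,0],[-1,0,0,0.002,0],[-1,0,0,0.002,0]]]' | egrep 'pos|contact';done
```

```text
tool_pos: [0.4342, 0.193, 0.0858]
contact_force: [0.4, 0.5, -0.2]
tool_pos: [0.4341, 0.193, 0.0838]
contact_force: [0.1, 0.1, -0.3]
```

```bash
python3 -m jog '[[[-1,0,0,0.001,0],[-1,0,0,0.002,0],[-1,0,0,0.002,0]]]' | egrep 'pos|contact'; python3 -m jog '[[[-1,0,0,0.001,0],[-1,0,0,0.001,0]]]' | egrep 'pos|contact'
python3 - <<'E'
from h import *
w=robot.read_camera("wrist");o=robot.observe()
f=lambda im,x,y,s:cv2.resize(im[y-s:y+s,x-s:x+s],(600,600),interpolation=cv2.INTER_CUBIC)[:,:,::-1]
cv2.imwrite("pics/c5.png",f(w,320,270,75))
c,s=blob(w,"o",(0,0,640,480));print(c,s,o["contact_force"],o["joint_efforts"])
E
```

```text
tool_pos: [0.4341, 0.193, 0.0818]
contact_force: [-1.2, 0.2, 0.2]
tool_pos: [0.4342, 0.193, 0.0809]
contact_force: [0.1, -0.4, -0.2]
[319.24484536 285.78829161] [ 262  264  117   48 2716] [ 0.35541238  0.22176344 -0.86672285] [-4.57466071e-03 -4.07694733e+01 -1.86202508e+01  6.02618980e-03
  7.28789577e-02  5.23372228e-05]
```

View pics/c5.png

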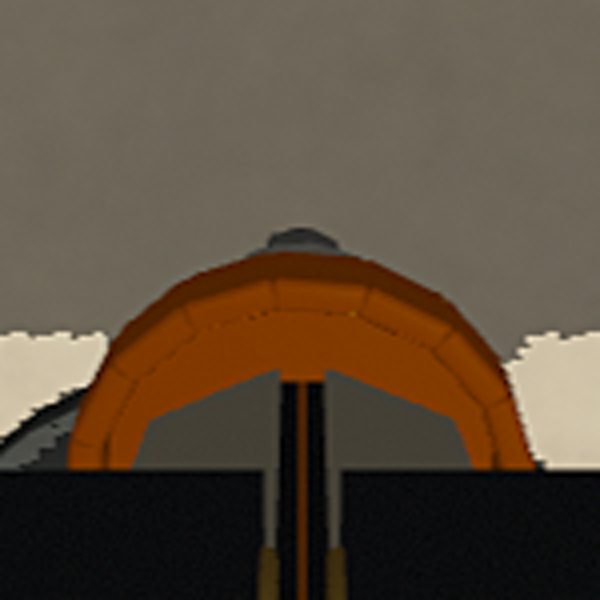

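The cap is still up and the tips are now close to the floor; going on in 1 mm steps.

```bash
for i in 1 2 3; do python3 -m jog '[[[-1,0,0,0.001,0],[-1,0,0,0.001,0]]]' | egrep 'pos|contact';done
```

```text
tool_pos: [0.4342, 0.1931, 0.0799]
contact_force: [0.5, 0.2, 0.7]
tool_pos: [0.4343, 0.1931, 0.0791]
contact_force: [-0.6, -0.1, 1.8]
tool_pos: [0.4343, 0.1931, 0.0781]
contact_force: [-0.7, 0.2, 2.6]
```

Contact came at TCP z of about 0.0793. I'll press roughly 10 mm from there, expecting about 7 N.

```bash
python3 -m jog '[[[-1,0,0,0.001,0],[-1,0,0,0.002,0],[-1,0,0,0.003,0],[-1,0,0,0.004,0],[-1,0,0,0.004,0]]]' | egrep 'pos|contact'; python3 -m jog '[[[-1,0,0,0.001,0],[-1,0,0,0.002,0],[-1,0,0,0.003,0],[-1,0,0,0.004,0],[-1,0,0,0.004,0]]]' | egrep 'pos|contact'; python3 -m jog '[[[-1,0,0,0.001,0],[-1,0,0,0.001,0]]]' | egrep 'pos|contact'
```

```text
tool_pos: [0.4343, 0.1931, 0.074]
contact_force: [-0.6, 0.4, 4.1]
tool_pos: [0.4344, 0.1931, 0.0701]
contact_force: [-1.4, -0.1, 5.2]
tool_pos: [0.4344, 0.1931, 0.0691]
contact_force: [-1.1, 0.3, 6.3]
```

Force is about 6 N at 10 mm depth. Now I'll add 0.5 mm and swing the first 10° clockwise about the axis, turning the tool with it.

```bash
python3 -m jog '[[[-1,0,0,0.0005,0],[-1,0,0,0.0005,0]]]' | egrep 'pos|contact'; python3 -m jog '[[[-1,-0.0003,0.0035,0,0.035],[-1,-0.0008,0.0071,0,0.07],[-1,-0.0013,0.0106,0,0.105],[-1,-0.002,0.014,0,0.14],[-1,-0.0028,0.0175,0,0.1745]]]'
cat > a.py <<'E'
from h import *
import sys
o=robot.observe(); c=np.array([.5306,.1603]); d=o["tool_pos"][:2]-c
print("tcp",o["tool_pos"],"ang a",np.degrees((np.arctan2(d[1],d[0])+.332-np.pi)),"r",np.linalg.norm(d),"yaw",o["tool_rot"][2],"F",o["contact_force"],"t",o["time"])
w=robot.read_camera("wrist")
h=cv2.cvtColor(w,cv2.COLOR_RGB2HSV);print(blob(w,"o",(0,0,640,480)))
if len(sys.argv)>1: cv2.imwrite(f"pics/{sys.argv[1]}.png",np.hstack([w[170:400,170:490],robot.read_camera("scene")[150:380,150:470]])[:,:,::-1])
E
python3 a.py
```

```text
tool_pos: [0.4344, 0.1932, 0.0687]
contact_force: [-1.2, 0.4, 7.2]
time: 7.67
tool_pos: [0.4418, 0.2095, 0.0688]
tool_rot: [3.141, 0.001, 2.709]
contact_force: [-0.1, -0.0, 7.6]
opening: 0.0002
grip_force: 3.4
tcp [0.44183156 0.20946552 0.06882682] ang a -9.958231221666894 r 0.10147454991894217 yaw 2.708546776445759 F [-0.13474795 -0.03668163  7.57420015] t 7.6667
(array([319.02034665, 286.2279578 ]), array([ 262,  265,  116,   47, 2654], dtype=int32))
```

```bash
python3 -m jog '[[[-1,-0.0003,0.0035,0,0.035],[-1,-0.0008,0.0071,0,0.07],[-1,-0.0013,0.0106,0,0.105],[-1,-0.002,0.014,0,0.14],[-1,-0.0028,0.0175,0,0.1745]]]' | egrep 'pos|contact';python3 -m jog '[[[-1,-0.0001,0.0017,0,0.0175],[-1,-0.0003,0.0035,0,0.035],[-1,-0.0005,0.0053,0,0.0525],[-1,-0.0008,0.0071,0,0.07],[-1,-0.0008,0.0071,0,0.07]]]' | egrep 'pos|contact'
python3 a.py s6
```

```text
tool_pos: [0.452, 0.2242, 0.0689]
contact_force: [0.5, -1.4, 6.2]
tool_pos: [0.457, 0.2297, 0.069]
contact_force: [-0.1, -0.2, 6.9]
tcp [0.45696291 0.22967304 0.069016  ] ang a -24.269952855055365 r 0.10116837845578214 yaw 2.4648552139254534 F [-0.09285593 -0.18024938  6.88285611] t 8.55
(array([320.31567568, 285.74990991]), array([ 261,  263,  117,   49, 2775], dtype=int32))
```

View pics/s6.png

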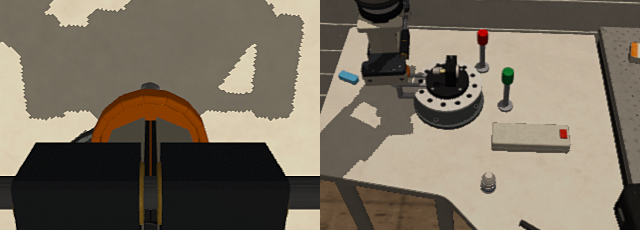

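The cap is following the tips at about -24.3°, still pressed. I'll swing 4.5° more, slowly, then let up and read the force to tell whether the pin has popped in.

```bash
python3 -m jog '[[[-1,-0.0002,0.002,0,0.02],[-1,-0.0004,0.004,0,0.04],[-1,-0.0006,0.006,0,0.06],[-1,-0.0009,0.008,0,0.0785],[-1,-0.0009,0.008,0,0.0785]]]' | egrep 'pos|contact';python3 a.py; python3 -m jog '[[[-1,0,0,-0.001,0],[-1,0,0,-0.002,0],[-1,0,0,-0.003,0],[-1,0,0,-0.0035,0],[-1,0,0,-0.0035,0]]]' | egrep 'pos|contact'; python3 -m jog '[[[-1,0,0,-0.0005,0],[-1,0,0,-0.001,0],[-1,0,0,-0.0015,0],[-1,0,0,-0.002,0],[-1,0,0,-0.002,0]]]' | egrep 'pos|contact'; python3 a.py
```

```text
tool_pos: [0.4628, 0.2353, 0.069]
contact_force: [0.8, -0.5, 7.2]
tcp [0.46282853 0.23528238 0.06904221] ang a -28.86952084209251 r 0.10107091554842114 yaw 2.386268481321529 F [ 0.83874715 -0.47196782  7.23058661] t 9.0667
(array([320.67600142, 285.4583481 ]), array([ 261,  260,  117,   52, 2821], dtype=int32))
tool_pos: [0.4626, 0.2351, 0.0725]
contact_force: [0.6, -0.2, 5.9]
tool_pos: [0.4622, 0.2349, 0.0742]
contact_force: [3.0, -2.2, 4.6]
tcp [0.46218708 0.23491116 0.07421518] ang a -28.459278821905485 r 0.10122822292467017 yaw 2.38735127281223 F [ 3.01994586 -2.22908618  4.60501824] t 9.95
(array([320.58357349, 285.70389049]), array([ 261,  262,  117,   50, 2776], dtype=int32))
```

The force keeps following the spring curve at about 5 mm depth, so the pin is entering the hole. I'll ease off the side load and let it rise gently.

```bash
python3 -m jog '[[[-1,-0.001,0.0005,0,0],[-1,-0.001,0.001,0,0],[-1,-0.001,0.001,-0.0005,0],[-1,-0.001,0.001,-0.001,0]]]' | egrep 'pos|contact'; python3 -m jog '[[[-1,0,0,-0.0005,0],[-1,0,0,-0.001,0],[-1,0,0,-0.0015,0],[-1,0,0,-0.002,0],[-1,0,0,-0.002,0]]]' | egrep 'pos|contact'; python3 a.py
```

```text
tool_pos: [0.4626, 0.2352, 0.0748]
contact_force: [-0.3, -0.6, 4.0]
tool_pos: [0.4628, 0.2352, 0.077]
contact_force: [-1.1, 0.4, 2.8]
tcp [0.46281689 0.23524196 0.07697359] ang a -28.849255426007915 r 0.10104873454996087 yaw 2.3872850407123964 F [-1.14390668  0.391929    2.83557908] t 10.75
(array([320.33391977, 285.37227305]), array([ 261,  259,  117,   53, 2842], dtype=int32))
```

The spring still pushes 2.8 N at 2 mm depth, so the pin is in the hole. Lifting out.

```bash
python3 -m jog '[[[-1,0,0,-0.001,0],[-1,0,0,-0.002,0],[-1,0,0,-0.003,0],[-1,0,0,-0.005,0],[-1,0,0,-0.007,0]]]' | egrep 'pos|contact'; python3 -m jog '[[[-1,0,0,-0.005,0],[-1,0,0,-0.012,0],[-1,0,0,-0.025,0],[-1,0,0,-0.045,0],[-1,0,0,-0.07,0]]]' | egrep 'pos|contact';  python3 -m jog '[[[-1,0.03,0,-0.02,0],[-1,0.06,0,-0.03,0],[-1,0.09,0,-0.03,0],[-1,0.12,0,-0.03,0],[-1,0.12,0,-0.03,0]]]' | egrep 'pos|contact'
python3 - <<'E'
from h import *
t=robot.read_camera("top");s=robot.read_camera("scene")
f=lambda im,x,y:cv2.resize(im[y-60:y+60,x-60:x+60],(400,400),interpolation=cv2.INTER_CUBIC)[:,:,::-1]
cv2.imwrite("pics/f7.png",np.hstack([f(t,290,250),f(s,270,235)]))
c=np.array([.5306,.1603])
a,b=blob(t,"o",(240,250,300,315)),blob(s,"o",(190,195,290,265));print(a,b)
p=tri([ray("top",a[0]),ray("scene",b[0])]);d=c-p[:2];print(p,np.linalg.norm(d),"a deg",np.degrees(np.arctan2(d[1],d[0])+.332))
for n,q in(("top",a[0]),("scene",b[0])):
    d=c-plane(n,q,.0987)[:2];print(n,np.linalg.norm(d),np.degrees(np.arctan2(d[1],d[0])+.332))
E
```

```text
tool_pos: [0.4631, 0.2349, 0.084]
contact_force: [0.1, 0.7, -0.4]
tool_pos: [0.4623, 0.2347, 0.1543]
contact_force: [-0.2, 0.5, 0.1]
tool_pos: [0.3724, 0.3199, 0.1851]
contact_force: [-0.2, 0.7, -0.7]
(array([252.25282167, 279.06320542]), array([241, 268,  24,  24, 443], dtype=int32)) (array([225.38129496, 215.11510791]), array([212, 205,  28,  21, 417], dtype=int32))
[0.46309928 0.23445528 0.0993287 ] 0.10027638346188664 a deg -28.667404766443312
top 0.10093032524288055 -28.60882387562227
scene 0.09988392939505841 -29.11118844901847
```

View pics/f7.png

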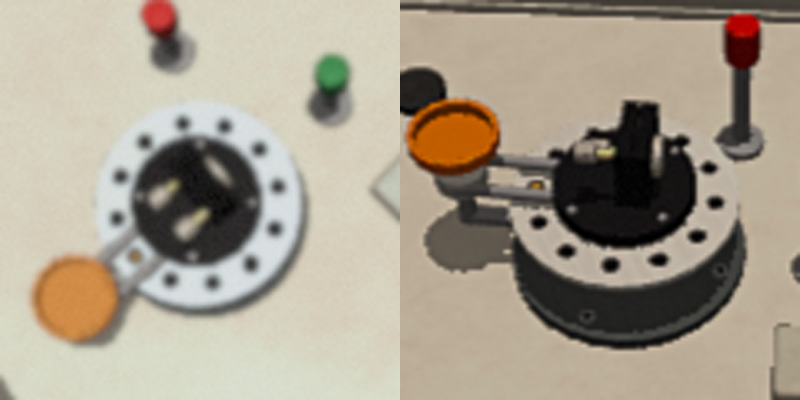

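The cap is back up at z 0.099, the brass pin shows in the next hole, the mirror faces the green post, and the other things haven't moved.

```bash
python3 -c "
from cell import robot
print(robot.hand_in())"
```

```text
the job is handed in; nothing more can be done
None
```

The job is handed in: the table is turned one hole clockwise so the mirror faces the green post, the plunger is back up with its pin in that hole, and the gripper is clear; the cameras put the table at about -28.7°, within the lock's play of the -30° hole.

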